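# Return a stack of inspected nuts to their stud kits

### The arm

A 7-joint arm with a two-finger parallel gripper is mounted at the origin on the work surface. World frame = base frame: x ahead of the robot, y to its left, z up, the work surface at z = 0. Lengths are in m, angles in rad, forces in N, time in s.
With the tool pointing down it reaches from about 0.35 to 0.9 m from the base axis. Payload 8.1 kg.
Tool frame: the origin (TCP) lies midway between the tips of the shut fingers; the grasp point (between the pads) lies 19 mm behind it; z points along the fingers, y is the line along which they close (so a half turn about z gives the same grasp; the last joint's range is limited). The gripper opens to 92 mm and grips with 3 to 60 N. Pads are 19 mm wide; open, the fingers measure 130 mm over their backs; the gripper's body (75 mm by 190 mm) begins 47 mm behind the grasp point.
Start: joints at [-1.321, 0.434, 0.025, 1.573, -0.012, 1.134, -0.075], TCP at [0.216, 0.587, 0.227] pointing down, gripper open.
Joint ranges: [-2.62, 2.62], [-0.44, 2.09], [-1.27, 1.32], [0.08, 2.57], [-1.32, 4.46], [0.12, 2], [-2.74, 2.74]. Speed limits (rad/s): [2.22, 2.22, 3.01, 3.01, 3.14, 3.14, 3.14].

### API

Orientations are given as a rotation vector (axis times angle).
In Python, from cell import arm gives the robot as it stands.
- The arm moves only by the tool move_arm, never from a script. Its argument "motion" is a list of rows, each an object of numbers: "tx", "ty", "tz": the shift along the tool's x, y, z normalised to -1 to 1, where 1 is 1000 mm; "twist": the turn about the tool's z normalised to -1 to 1, where 1 is pi/2 rad. In form: [{"tx": .., "ty": .., "tz": .., "twist": ..}, ...]. A call has 1 to 12 rows; each row shifts and turns the commanded pose from where the row before left it, along the tool's axes as they then stand; what a row does not reach is not made up. A row lasts 1/10 s, in which the tool goes at most 50 mm and 8.59 degrees, less where a joint would pass 70% of its speed; a pose out of reach is approached as far as the arm can. A call with a number of a shift or a turn outside -1 to 1 is refused whole. A call with a gripper value outside its range is refused whole. "gripper" is the gripper's target within -1 to 1 (shut at 1, half-way at 0, fully open at -1), set as the call begins (left out, the last holds). The fingers move at their own pace and stop on an object; "squeeze" is the grip in N (left out, the last holds). Time passes only in rows, so rows that do not move let the fingers close. It gives the time, the measured TCP pose, the force, the opening and the grip force at its end, in the units of the state.
- arm.observe(): the state, without advancing time (a new reading comes with each control period).
- arm.get_image(name): name is "scene" or "side" or "wrist"; returns the picture (420x560x3 uint8, red, green, blue); there is no depth.
- arm.calibration(name): a dict with "K" (3x3 intrinsics, pixels), "T" (4x4, takes a point from camera to world coordinates). Camera axes: x right, y down, z forward; pixel columns grow to the right and rows downward; lengths in m; the calibration is good to about 2 mm. A picture is of the moment at which its call begins: read the wrist's pose just before it. calibration takes no time and is no camera call; for the wrist camera it gives the pose at the moment of the call.
- arm.sign_off(): hands the job in; it is judged then, once.
Trained networks look in the newest picture that a camera, given by its name, has taken for a name from the list of things; names that differ only in an ending like _2 or _b are one class to them, and where a whole thing is asked for, a point or a joint stands for the part that bears it (a point fixed in the world has none). Each returns a list of dicts, best first, with "conf" (0 to 1); they miss things now and then, are a little off and sometimes report something else, mostly with a low value. They report only what shows in the picture. A call takes as long as a camera call. They do not tell look-alikes from the thing itself.
- arm.look_for(camera, query): "point" ([column, row] as shares, 0 to 1, of the picture: columns of its width, rows of its height, amid what is visible of it).
- arm.regions_of(camera, query): "region" (420x560 bool, what is visible of it) and "point" ([column, row] as shares, 0 to 1, of the picture: columns of its width, rows of its height, amid what is visible of it).
- arm.place_of(camera, query): "point" ([column, row] as shares, 0 to 1, of the picture: columns of its width, rows of its height: a listed point, or the origin of a listed thing).
The state is a dict: "clock": time; "joints": joint angles; "dq": joint speeds; "joint_efforts": joint torques, N m; "position": TCP position; "ee_rot": TCP orientation; "force": force on the tool from outside, world axes, zero at the start; "ft_torque": the same for the moment, N m; "width": opening from 0.0 (shut) to 1.0 (fully open); "gripper_force": force on a finger pad.
Only numpy, scipy, OpenCV 4.12 (cv2) and the standard library are available. Lean on these libraries where they do the work, as an engineer would, in place of code of your own. Each camera call takes 0.05 s, during which the arm holds its last target. There are 200 camera calls.

### The job

The four hex nuts stacked on the turntable have passed inspection: take the stack apart and put each nut back on the kit board of the stud it fits (the thickest stud takes the largest nut, and so on down), lying flat and centred on that board's dark hexagon outline. Leave the red thread cap and the blue feeler gauge block where they are.

Things in the scene. Friction and masses are not known exactly. Their poses are not given: they have to be found in the camera images.
- nut24_mid (a point): Centre (on the axis, half-way up) of the smallest loose grey steel hex nut: 36 mm across flats, 42 mm across corners, 21 mm high, 21 mm bore, about 110 g, threaded for the 24 mm stud. Starts at the top of the stack, on nut30, axis upright, within 5 mm of the turntable's axis and turned anyhow. z is the nut's axis; x points at the middle of a flat (flats every 60 degrees).
- nut30_mid (a point): Centre (on the axis, half-way up) of the second smallest loose grey steel hex nut: 46 mm across flats, 53 mm across corners, 26 mm high, 26 mm bore, about 220 g, threaded for the 30 mm stud. Starts at the third level, on nut36, under nut24, axis upright, within 5 mm of the turntable's axis and turned anyhow. z is the nut's axis; x points at the middle of a flat (flats every 60 degrees).
- nut36_mid (a point): Centre (on the axis, half-way up) of the second largest loose grey steel hex nut: 55 mm across flats, 64 mm across corners, 31 mm high, 32 mm bore, about 390 g, threaded for the 36 mm stud. Starts at the second level, on nut42, under nut30, axis upright, within 5 mm of the turntable's axis and turned anyhow. z is the nut's axis; x points at the middle of a flat (flats every 60 degrees).
- nut42_mid (a point): Centre (on the axis, half-way up) of the largest loose grey steel hex nut: 65 mm across flats, 75 mm across corners, 34 mm high, 37 mm bore, about 630 g, threaded for the 42 mm stud. Starts at the bottom of the stack, flat on the turntable's plate, axis upright, within 5 mm of the turntable's axis and turned anyhow. z is the nut's axis; x points at the middle of a flat (flats every 60 degrees).
- seat24 (a point): Place of nut24: centre of the dark hexagon outline (46 mm across flats: the nut's shape, 5 mm larger all round) on top (12 mm up) of the fixed plywood kit board with the 24 mm thick, 130 mm long stud. z up; x runs along the board to the stud, which starts 70 mm from here, top 47 mm up. Board 110 mm wide, from x -55 to +305 mm. Outline's flats face x and every 60 degrees.
- seat30 (a point): Place of nut30: centre of the dark hexagon outline (56 mm across flats: the nut's shape, 5 mm larger all round) on top (12 mm up) of the fixed plywood kit board with the 30 mm thick, 165 mm long stud. z up; x runs along the board to the stud, which starts 70 mm from here, top 54 mm up. Board 110 mm wide, from x -55 to +305 mm. Outline's flats face x and every 60 degrees.
- seat36 (a point): Place of nut36: centre of the dark hexagon outline (65 mm across flats: the nut's shape, 5 mm larger all round) on top (12 mm up) of the fixed plywood kit board with the 36 mm thick, 195 mm long stud. z up; x runs along the board to the stud, which starts 70 mm from here, top 61 mm up. Board 110 mm wide, from x -55 to +305 mm. Outline's flats face x and every 60 degrees.
- seat42 (a point): Place of nut42: centre of the dark hexagon outline (75 mm across flats: the nut's shape, 5 mm larger all round) on top (12 mm up) of the fixed plywood kit board with the 42 mm thick, 225 mm long stud. z up; x runs along the board to the stud, which starts 70 mm from here, top 69 mm up. Board 110 mm wide, from x -55 to +305 mm. Outline's flats face x and every 60 degrees.
- cap_mid (a point): Centre (half-way up) of the red plastic thread protector cap, a bystander: 44 mm across the foot, 36 mm high, stands loose on the counter in front of (robot side of) one of the kit boards. Leave it where it is.
- gauge_mid (a point): Centre of the blue steel feeler gauge block with polished edges, a bystander: 100 x 26 x 22 mm, lies loose on the counter in front of (robot side of) the turntable, the round grey aluminium plate (170 mm across, top 45 mm above the counter, free to turn) that carries the stack. Leave it where it is.
Things that resemble listed ones, but are neither listed nor needed, are in the scene too. What is shaped like the part that bears nut42_mid but turquoise is not meant. What is shaped like the part that bears nut24_mid but pink is not meant.

How it is judged:
By the outcome, as a careful person would: the job done as asked, in the order asked, and still so for the second after the job is handed in, with the robot touching nothing.
It also fails if it takes over 99 s, if anything falls off the work surface, if the arm or the gripper's body presses on something with over 40 N, if the wrist force passes 120 N, or if a joint passes its speed limit or range.

## Working session

There is one attempt and no reset: what is moved stays moved. The work goes in short steps, Python scripts to look and compute and a tool call to move; the robot and the scene stay as the last step left them, time stands still between calls to the robot, and variables do not carry over. Pictures are saved under pics/ and viewed, at most 14 in all, crops included, and the job is handed in when it is done.

Besides the shell and the picture viewer there is one more tool, called after "Request:" as name(argument=value, ...), one argument or row to a line, values as JSON. move_arm: Moves the arm, as the interface text tells. Scaled input: -1 to 1 covers 1000 mm each way for a shift and pi/2 rad each way for a turn. Its arguments: {"type":"object","properties":{"motion":{"type":"array","items":{"type":"object","properties":{"tx":{"type":"number"},"ty":{"type":"number"},"tz":{"type":"number"},"twist":{"type":"number"}}}},"gripper":{"type":"number"},"squeeze":{"type":"number"}},"required":["motion"]}

```bash
mkdir -p pics; cat > h.py <<'E'
import numpy as np, cv2
from scipy.spatial.transform import Rotation as R
from cell import arm
def pic(c,n):
    im=arm.get_image(c); cv2.imwrite(f'pics/{n}.png',im[:,:,::-1]); return im
def ray(c,p,z):
    k=arm.calibration(c);K=np.array(k['K']);T=np.array(k['T'])
    d=T[:3,:3]@np.linalg.solve(K,[p[0],p[1],1]);o=T[:3,3]
    return o+d*(z-o[2])/d[2]
def proj(c,P):
    k=arm.calibration(c);K=np.array(k['K']);T=np.array(k['T'])
    q=K@(T[:3,:3].T@(np.array(P)-T[:3,3]));return q[:2]/q[2]
E
python3 - <<'E'
from h import *
s=arm.observe();print(s)
for c in ['scene','side','wrist']:
    pic(c,c+'0');k=arm.calibration(c);print(c,np.round(k['K'],1).tolist(),np.round(k['T'],3).tolist())
for c in ['scene','side']:
  for q,z in [('seat24',.012),('seat30',.012),('seat36',.012),('seat42',.012),('nut24_mid',.1465),('nut30_mid',.123),('nut36_mid',.0945),('nut42_mid',.062),('cap_mid',.018),('gauge_mid',.011)]:
    for d in arm.place_of(c,q):
      p=np.array(d['point'])*[560,420]; print(c,q,round(d['conf'],2),p.round(),ray(c,p,z).round(3))
E
```

```text
{'clock': 0.0, 'joints': array([-1.32061352,  0.43526715,  0.02502124,  1.57408638, -0.01159323,
        1.13398841, -0.07513747]), 'dq': array([-8.84503268e-04,  1.87715406e-03, -5.44952822e-05,  9.75598341e-04,
       -8.96925929e-04,  9.47979780e-05,  2.84285302e-05]), 'joint_efforts': array([-6.76678465e-04, -6.67836714e+01,  9.84747335e-01, -3.14476955e+01,
       -6.05614996e-02,  4.23360046e-02,  1.24951025e-04]), 'position': array([0.21585204, 0.58600654, 0.22592224]), 'ee_rot': array([-5.51490299e-01, -3.09269560e+00,  2.51414381e-03]), 'force': array([0.22400006, 0.13695309, 0.51457769]), 'ft_torque': array([0.05673312, 0.00903519, 0.02101969]), 'gripper_force': 0.0, 'width': 1.0015276119532228}
scene [[465.3, 0.0, 280.6], [0.0, 465.3, 201.3], [0.0, 0.0, 1.0]] [[0.14, 0.818, -0.558, 1.163], [0.99, -0.115, 0.079, -0.088], [0.0, -0.563, -0.826, 1.139], [0.0, 0.0, 0.0, 1.0]]
side [[387.7, 0.0, 281.8], [0.0, 387.7, 211.0], [0.0, 0.0, 1.0]] [[0.972, -0.174, 0.155, 0.345], [-0.233, -0.722, 0.652, -0.524], [-0.001, -0.67, -0.742, 0.707], [0.0, 0.0, 0.0, 1.0]]
wrist [[313.2, 0.0, 2
[... 2404 characters left out ...]
2]
side seat42 0.85 [306. 181.] [0.576 0.171 0.012]
side seat42 0.83 [374. 384.] [ 0.552 -0.341  0.012]
side seat42 0.74 [301. 237.] [ 0.514 -0.003  0.012]
side seat42 0.55 [293. 307.] [ 0.452 -0.167  0.012]
side nut24_mid 0.93 [292. 392.] [ 0.398 -0.361  0.146]
side nut24_mid 0.64 [357. 258.] [ 0.565 -0.17   0.146]
side nut30_mid 0.62 [355. 284.] [ 0.552 -0.207  0.123]
side nut30_mid 0.61 [358. 265.] [ 0.57  -0.171  0.123]
side nut30_mid 0.45 [292. 305.] [ 0.436 -0.22   0.123]
side nut36_mid 0.76 [353. 273.] [ 0.567 -0.168  0.095]
side nut42_mid 0.92 [352. 282.] [ 0.57  -0.168  0.062]
side nut42_mid 0.92 [256. 329.] [ 0.371 -0.219  0.062]
side cap_mid 0.56 [262. 251.] [ 0.42  -0.024  0.018]
```

View pics/scene0.png

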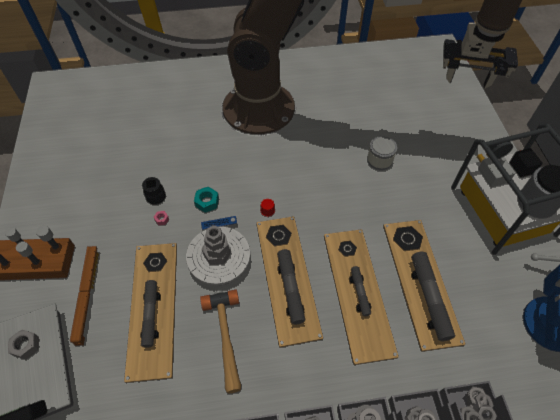

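View pics/side0.png

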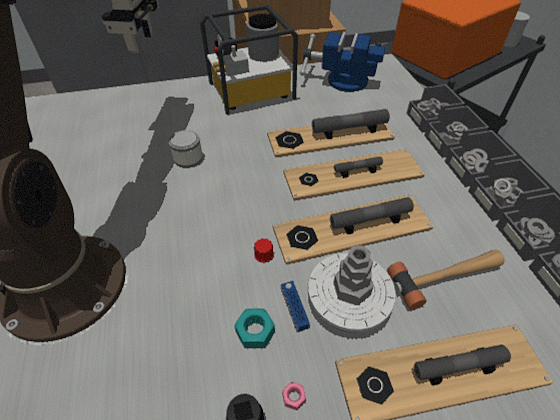

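Boards by stud length, in world y: about −0.34 → 30, 0.0 → 36, 0.175 → 24, 0.35 → 42. The stack is at scene pixel (217,240), about (0.567, −0.169). The turquoise and pink nuts at (206,198) and (162,217) are decoys.

```bash
cat >> h.py <<'E'
def go(x,y,z,yaw=None,step=.04,dc=None):
    """print tool-frame shift to a target; yaw=world angle (deg) of closing axis (tool y), mod 180"""
    s=arm.observe();M=R.from_rotvec(s['ee_rot']).as_matrix();p=s['position']
    d=M.T@(np.array([x,y,z])-p);n=max(1,int(np.ceil(np.linalg.norm(d)/step)))
    cur=np.degrees(np.arctan2(M[1,1],M[0,1]))
    print('t',round(s['clock'],1),'pos',p.round(4),'yaw',round(cur,1),'j7',round(s['joints'][6],2),'w',round(s['width']*92,1),'F',np.round(s['force'],1))
    print(f'total {d.round(4)} = {n} rows of {(d/n).round(4)}')
    if yaw is not None:
        t=-((yaw-cur+90)%180-90)   # tool z down: twist is opposite to world yaw
        m=max(1,int(np.ceil(abs(t)/8)));print(f'twist {t:.2f}deg total {t/90:.4f} = {m} rows of {t/90/m:.4f}')
E
python3 - <<'E'
from h import *
print(R.from_rotvec(arm.observe()['ee_rot']).as_matrix().round(3))
go(.216,.40,.33);go(.216+.27,.11-.0,.226+.13)
E
```

```text
[[-0.938  0.346  0.   ]
 [ 0.346  0.938  0.   ]
 [-0.     0.    -1.   ]]
t 1.1 pos [0.216  0.5865 0.2267] yaw 69.8 j7 -0.08 w 91.9 F [ 0.2 -0.4  0.2]
total [-0.0645 -0.175  -0.1033] = 6 rows of [-0.0107 -0.0292 -0.0172]
t 1.1 pos [0.216  0.5865 0.2267] yaw 69.8 j7 -0.08 w 91.9 F [ 0.2 -0.4  0.2]
total [-0.4181 -0.3538 -0.1293] = 15 rows of [-0.0279 -0.0236 -0.0086]
```

Request:
move_arm(
  motion=[
    {"tx": -0.011,"ty": -0.029,"tz": -0.017},
    {"tx": -0.011,"ty": -0.029,"tz": -0.017},
    {"tx": -0.011,"ty": -0.029,"tz": -0.017},
    {"tx": -0.011,"ty": -0.029,"tz": -0.017},
    {"tx": -0.011,"ty": -0.029,"tz": -0.017},
    {"tx": -0.011,"ty": -0.029,"tz": -0.017},
  ],
)

```text
invalid input
```

Request:
move_arm(
  motion=[
    {"tx": -0.033,"ty": -0.02,"tz": -0.003},
    {"tx": -0.033,"ty": -0.02,"tz": -0.003},
    {"tx": -0.033,"ty": -0.02,"tz": -0.003},
    {"tx": -0.033,"ty": -0.02,"tz": -0.003},
    {"tx": -0.033,"ty": -0.02,"tz": -0.003},
    {"tx": -0.033,"ty": -0.02,"tz": -0.003},
    {"tx": -0.033,"ty": -0.02,"tz": -0.003},
    {"tx": -0.033,"ty": -0.02,"tz": -0.003},
    {"tx": -0.033,"ty": -0.02,"tz": -0.003},
    {"twist": -0.08},
    {"twist": -0.08},
    {"twist": -0.06},
  ],
)

```text
invalid input
```

```bash
python3 - <<'E'
from h import *
go(.567,-.169,.3,90)
pic('wrist','w1')
for q,z in [('seat24',.012),('nut24_mid',.157)]:
    for d in arm.place_of('wrist',q):
      p=np.array(d['point'])*[560,420]; print(q,round(d['conf'],2),p.round(),ray('wrist',p,z).round(4))
E
```

```text
t 1.1 pos [0.216  0.5865 0.2267] yaw 69.8 j7 -0.08 w 91.9 F [ 0.2 -0.4  0.2]
total [-0.5905 -0.5877 -0.0733] = 21 rows of [-0.0281 -0.028  -0.0035]
twist -20.22deg total -0.2246 = 3 rows of -0.0749
```

View pics/w1.png

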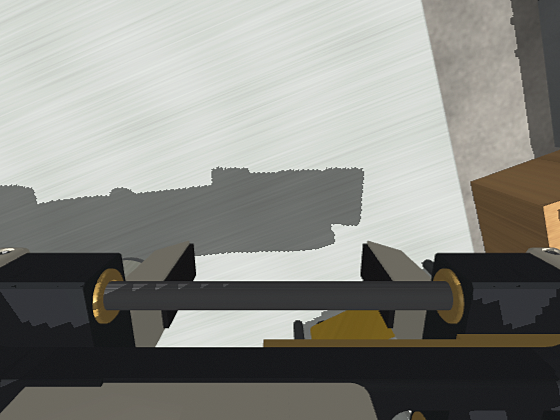

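The wrist view shows only the bare counter, with the fingers at rows 240–340. The move format was rejected, so I'll retry with all keys in each row.

Request:
move_arm(
  motion=[
    {"tx": -0.011,"ty": -0.029,"tz": -0.017,"twist": 0},
    {"tx": -0.011,"ty": -0.029,"tz": -0.017,"twist": 0},
    {"tx": -0.011,"ty": -0.029,"tz": -0.017,"twist": 0},
    {"tx": -0.011,"ty": -0.029,"tz": -0.017,"twist": 0},
    {"tx": -0.011,"ty": -0.029,"tz": -0.017,"twist": 0},
    {"tx": -0.011,"ty": -0.029,"tz": -0.017,"twist": 0},
  ],
)

```text
clock: 1.9
position: [0.2177, 0.3991, 0.3294]
ee_rot: [0.551, 3.093, 0.001]
force: [0.2, 0.6, -0.1]
width: 1.001
gripper_force: 0.0
```

Request:
move_arm(
  motion=[
    {"tx": -0.037,"ty": -0.018,"tz": -0.003,"twist": 0},
    {"tx": -0.037,"ty": -0.018,"tz": -0.003,"twist": 0},
    {"tx": -0.037,"ty": -0.018,"tz": -0.003,"twist": 0},
    {"tx": -0.037,"ty": -0.018,"tz": -0.003,"twist": 0},
    {"tx": -0.037,"ty": -0.018,"tz": -0.003,"twist": 0},
    {"tx": -0.037,"ty": -0.018,"tz": -0.003,"twist": 0},
    {"tx": -0.037,"ty": -0.018,"tz": -0.003,"twist": 0},
    {"tx": -0.037,"ty": -0.018,"tz": -0.003,"twist": 0},
    {"tx": -0.037,"ty": -0.018,"tz": -0.003,"twist": 0},
    {"tx": -0.037,"ty": -0.018,"tz": -0.003,"twist": 0},
    {"tx": 0,"ty": 0,"tz": 0,"twist": -0.09},
    {"tx": 0,"ty": 0,"tz": 0,"twist": -0.09},
  ],
)

```text
clock: 3.1
position: [0.5035, 0.1023, 0.3587]
ee_rot: [0.106, 3.14, -0.001]
force: [-0.2, 0.2, -0.4]
width: 0.998
gripper_force: 0.0
```

```bash
python3 - <<'E'
from h import *
go(.567,-.169,.3,90)
pic('wrist','w2')
for q,z in [('seat24',.012),('nut24_mid',.157)]:
    for d in arm.place_of('wrist',q):
      p=np.array(d['point'])*[560,420]; print(q,round(d['conf'],2),p.round(),ray('wrist',p,z).round(4))
E
```

```text
t 3.1 pos [0.5035 0.1023 0.3587] yaw 86.1 j7 1.28 w 91.9 F [-0.2  0.2 -0.4]
total [-0.0817 -0.2663  0.0588] = 8 rows of [-0.0102 -0.0333  0.0074]
twist -3.87deg total -0.0430 = 1 rows of -0.0430
seat24 0.7 [427. 197.] [0.5752 0.348  0.012 ]
seat24 0.68 [324. 209.] [0.5844 0.1757 0.012 ]
seat24 0.67 [214. 179.] [ 0.5196 -0.0023  0.012 ]
seat24 0.63 [ 18. 213.] [ 0.5548 -0.3397  0.012 ]
nut24_mid 0.7 [ 70. 245.] [ 0.5624 -0.1593  0.157 ]
```

View pics/w2.png

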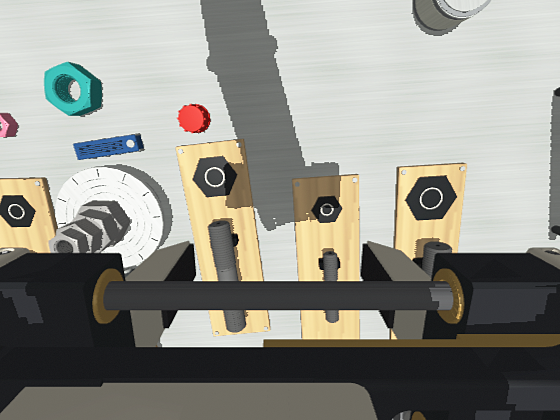

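All four seats show as dark hexagons: 36 at (214,177), 24 at (327,208), 42 at (432,198) and 30 at (16,210). Next I fit the hexagons in a rectified view at z = 0.012.

```bash
cat >> h.py <<'E'
def rect(c,im,x,y,z,h=.06,px=.0004):
    """top view of plane z around x,y: rows=+x, cols=+y"""
    n=int(2*h/px);u=np.array([[0,0],[n,0],[n,n],[0,n]],np.float32)
    W=[(x-h+v*px,y-h+w*px,z) for w,v in u]
    H=cv2.getPerspectiveTransform(u,np.array([proj(c,p) for p in W],np.float32))
    return cv2.warpPerspective(im,H,(n,n),flags=cv2.WARP_INVERSE_MAP|cv2.INTER_LINEAR)
def hexang(cnt):
    """flat-normal angle mod 60 (deg, in x->y sense) of contour given as world (x,y) pts, by 6-fold Fourier of its centroid radius"""
    m=cnt-cnt.mean(0);return m
def seatfit(c,im,x,y,z=.012,h=.06,px=.0004,thr=55):
    p=rect(c,im,x,y,z,h,px);g=cv2.cvtColor(p,cv2.COLOR_RGB2GRAY)
    b=(g<thr).astype(np.uint8);b=cv2.morphologyEx(b,cv2.MORPH_CLOSE,np.ones((15,15)));b=cv2.morphologyEx(b,cv2.MORPH_OPEN,np.ones((9,9)))
    cs,_=cv2.findContours(b,cv2.RETR_EXTERNAL,cv2.CHAIN_APPROX_NONE)
    q=min(cs,key=lambda k:-cv2.contourArea(k)+1e6*(cv2.pointPolygonTest(k,(h/px,h/px),False)<0))
    q=cv2.convexHull(q)
    M=cv2.moments(q);cx,cy=M['m10']/M['m00'],M['m01']/M['m00'];A=M['m00']*px*px
    best=None
    f=q[:,0,:].astype(float)-[cx,cy]; f=f[:,::-1]  # (x,y)
    # angle minimising support width over 3 flat pairs
    a=np.radians(np.arange(0,60,.25));w=lambda t:np.ptp(f@[np.cos(t),np.sin(t)])
    S=[w(t)+w(t+np.pi/3)+w(t-np.pi/3) for t in a];i=int(np.argmin(S))
    ang=np.degrees(a[i]);ang=(ang+30)%60-30
    return np.array([x-h+cy*px,y-h+cx*px]),ang,np.sqrt(2*A/np.sqrt(3)),S[i]/3*px,p
E
python3 - <<'E'
from h import *
im=cv2.imread('pics/w2.png')[:,:,::-1].copy()
v=[]
for n,x,y in [(42,.575,.348),(24,.584,.176),(36,.52,-.002),(30,.555,-.34)]:
    xy,a,AF,w,p=seatfit('wrist',im,x,y); print(n,xy.round(4),'yaw',a,'AF(area)',round(AF,4),'AF',round(w,4)); v.append(p)
cv2.imwrite('pics/seats.png',np.hstack(v)[:,:,::-1][::2,::2])
go(.585,-.175,.33,90)
E
```

```text
42 [0.578  0.3534] yaw 0.0 AF(area) 0.0728 AF 0.0733
24 [0.5794 0.1783] yaw -0.25 AF(area) 0.039 AF 0.0426
36 [0.5198 0.0211] yaw 2.0 AF(area) 0.0308 AF 0.0379
30 [ 0.5491 -0.3645] yaw -30.0 AF(area) 0.0939 AF 0.1077
t 3.2 pos [0.5027 0.1035 0.3587] yaw 85.8 j7 1.27 w 92.1 F [-0.2 -0.2 -0.4]
total [-0.1024 -0.2718  0.0287] = 8 rows of [-0.0128 -0.034   0.0036]
twist -4.20deg total -0.0467 = 1 rows of -0.0467
```

View pics/seats.png

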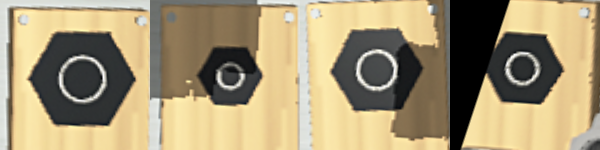

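The crops show the outlines clearly, but shadows cut the threshold. I'll use a neutral-dark mask instead (hex is grey, wood is yellow) and move to the stack meanwhile.

```bash
python3 - <<'E'
s=open('h.py').read()
s=s.replace("b=(g<thr).astype(np.uint8)","pi=p.astype(int);b=((g<95)&(pi[...,0]-pi[...,2]<20)&(p.sum(2)>0)).astype(np.uint8)")
i=s.index('def hexang');j=s.index('def seatfit');s=s[:i]+s[j:]
open('h.py','w').write(s)
E
python3 - <<'E'
from h import *
im=cv2.imread('pics/w2.png')[:,:,::-1].copy()
for n,x,y in [(42,.575,.348),(24,.584,.176),(36,.52,-.002),(30,.555,-.34)]:
    xy,a,AF,w,p=seatfit('wrist',im,x,y); print(n,xy.round(4),'yaw',a,'AF(area)',round(AF,4),'AF',round(w,4))
E
```

```text
42 [0.5779 0.3533] yaw 0.0 AF(area) 0.0736 AF 0.0739
24 [0.5843 0.1798] yaw 0.0 AF(area) 0.0451 AF 0.0455
36 [ 0.5157 -0.0007] yaw 1.25 AF(area) 0.064 AF 0.0645
30 [ 0.5492 -0.3424] yaw -2.75 AF(area) 0.0557 AF 0.058
```

Request:
move_arm(
  motion=[
    {"tx": -0.013,"ty": -0.034,"tz": 0.004,"twist": 0},
    {"tx": -0.013,"ty": -0.034,"tz": 0.004,"twist": 0},
    {"tx": -0.013,"ty": -0.034,"tz": 0.004,"twist": 0},
    {"tx": -0.013,"ty": -0.034,"tz": 0.004,"twist": 0},
    {"tx": -0.013,"ty": -0.034,"tz": 0.004,"twist": 0},
    {"tx": -0.013,"ty": -0.034,"tz": 0.004,"twist": 0},
    {"tx": -0.013,"ty": -0.034,"tz": 0.004,"twist": 0},
    {"tx": -0.013,"ty": -0.034,"tz": 0.004,"twist": 0},
    {"tx": 0,"ty": 0,"tz": 0,"twist": -0.045},
  ],
)

```text
clock: 4.15
position: [0.587, -0.1803, 0.326]
ee_rot: [-0.015, -3.141, 0.005]
force: [-0.4, -0.2, 0.5]
width: 1.001
gripper_force: 0.0
```

```bash
python3 - <<'E'
from h import *
go(.567,-.169,.3,90)
im=pic('wrist','w3')
for n,x,y in [(24,.58,.177),(36,.515,-.001),(30,.555,-.34)]:
  try:
    xy,a,AF,w,p=seatfit('wrist',im,x,y); print(n,xy.round(4),'yaw',a,'AF(area)',round(AF,4),'AF',round(w,4))
  except Exception as e: print(n,e)
for d in arm.place_of('wrist','nut24_mid'):
      p=np.array(d['point'])*[560,420]; print(round(d['conf'],2),p.round(),ray('wrist',p,.1465).round(4))
E
```

```text
t 4.2 pos [ 0.587  -0.1803  0.326 ] yaw 89.4 j7 1.97 w 92.1 F [-0.4 -0.2  0.5]
total [0.0201 0.0112 0.026 ] = 1 rows of [0.0201 0.0112 0.026 ]
twist -0.56deg total -0.0062 = 1 rows of -0.0062
24 [0.582  0.1825] yaw 1.0 AF(area) 0.045 AF 0.0454
36 [0.5158 0.0007] yaw 2.75 AF(area) 0.0641 AF 0.0645
30 [ 0.5545 -0.3398] yaw -2.25 AF(area) 0.055 AF 0.0555
0.89 [170.  41.] [ 0.4426 -0.2799  0.1465]
0.59 [289. 167.] [ 0.5657 -0.1638  0.1465]
```

View pics/w3.png

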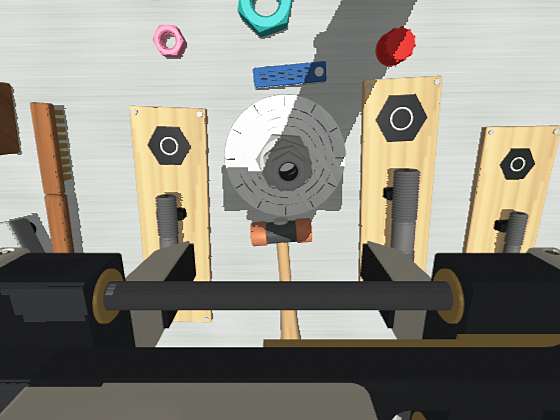

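The stack is centred near pixel (288,165), in the gripper's shadow. I'll rectify it at the top face of nut24 (z=0.157) with stretched contrast.

```bash
python3 - <<'E'
from h import *
im=cv2.imread('pics/w3.png')[:,:,::-1].copy()
p=rect('wrist',im,.567,-.166,.157,.04,.0002)
g=cv2.cvtColor(p,cv2.COLOR_RGB2GRAY);g=cv2.createCLAHE(3,(4,4)).apply(g)
for k in range(0,400,50): g[k,::4]=255;g[::4,k]=255
cv2.imwrite('pics/n24.png',cv2.resize(g,(600,600)))
E
```

```text
(no output)
```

View pics/n24.png

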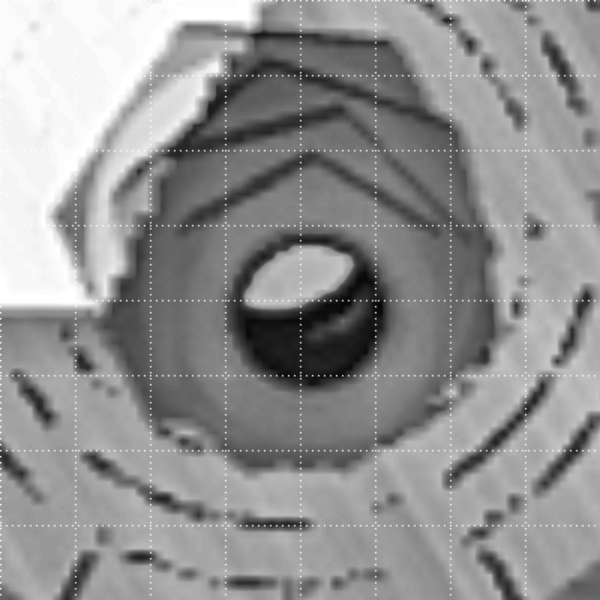

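Rectified view: bore at crop (313,312) gives nut24 centre ≈ (0.5686, −0.1643). Corners point along ±x, so the flats face ±y and the closing yaw is 90°.

```bash
python3 - <<'E'
from h import *
go(.5686,-.1643,.1405,90)
E
```

```text
t 4.2 pos [ 0.5873 -0.1757  0.3264] yaw 89.8 j7 1.97 w 92.3 F [-0.7  1.  -0.4]
total [0.0187 0.0114 0.1859] = 5 rows of [0.0037 0.0023 0.0372]
twist -0.20deg total -0.0022 = 1 rows of -0.0022
```

The arm was still settling when w3 was taken, so I'll store the calibration with each picture, and look again closer and settled.

Request:
move_arm(
  motion=[
    {"tx": 0.003,"ty": -0.006,"tz": 0.03,"twist": 0},
    {"tx": 0,"ty": 0,"tz": 0.03,"twist": 0},
    {"tx": 0,"ty": 0,"tz": 0,"twist": 0},
    {"tx": 0,"ty": 0,"tz": 0,"twist": 0},
    {"tx": 0,"ty": 0,"tz": 0,"twist": 0},
  ],
)

```text
clock: 4.75
position: [0.5854, -0.1806, 0.2685]
ee_rot: [-0.0, 3.139, -0.001]
force: [0.3, -0.1, 0.9]
width: 0.998
gripper_force: 0.0
```

```bash
cat >> h.py <<'E'
_cal={}
_c0=arm.calibration
def cal(c): return _cal.get(c) or _c0(c)
class _A:
    def __getattr__(s,k): return cal if k=='calibration' else getattr(_real,k)
_real=arm; arm=_A()
def pic(c,n):
    _cal[c]=_c0(c); im=_real.get_image(c); cv2.imwrite(f'pics/{n}.png',im[:,:,::-1]); return im
def crop(im,x,y,z,n,h=.04):
    p=rect('wrist',im,x,y,z,h,h/200);g=cv2.cvtColor(p,cv2.COLOR_RGB2GRAY);g=cv2.createCLAHE(3,(4,4)).apply(g)
    for k in range(0,400,50): g[k,::4]=255;g[::4,k]=255
    cv2.imwrite(f'pics/{n}.png',cv2.resize(g,(600,600)))
E
python3 - <<'E'
from h import *
im=pic('wrist','w4')
for n,x,y in [(24,.58,.177),(36,.515,-.001),(30,.555,-.34)]:
  try:
    xy,a,AF,w,p=seatfit('wrist',im,x,y); print(n,xy.round(4),'yaw',a,'AF(area)',round(AF,4),'AF',round(w,4))
  except Exception as e: print(n,e)
crop(im,.567,-.169,.157,'n24b',.03)
go(.5686,-.169,.1405,90)
E
```

```text
24 [0.5859 0.1775] yaw -0.75 AF(area) 0.0433 AF 0.046
36 [ 0.5171 -0.0019] yaw 2.5 AF(area) 0.0642 AF 0.0645
30 [ 0.5528 -0.3426] yaw -2.5 AF(area) 0.0551 AF 0.0554
t 4.8 pos [ 0.5854 -0.1808  0.2686] yaw 90.0 j7 2.0 w 92.0 F [0.4 0.1 0.7]
total [0.0172 0.0119 0.128 ] = 4 rows of [0.0043 0.003  0.032 ]
twist 0.02deg total 0.0002 = 1 rows of 0.0002
```

View pics/n24b.png

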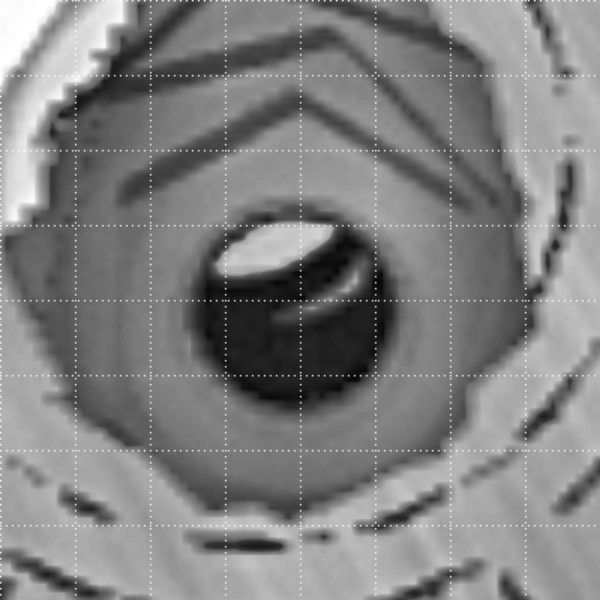

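Bore at crop (297,308) gives nut24 at (0.5678, −0.1693), yaw ≈ 90°. Descending to grasp.

Request:
move_arm(
  motion=[
    {"tx": 0.0088,"ty": 0.0058,"tz": 0.02,"twist": 0},
    {"tx": 0.0088,"ty": 0.0057,"tz": 0.03,"twist": 0},
    {"tx": 0,"ty": 0,"tz": 0.03,"twist": 0},
    {"tx": 0,"ty": 0,"tz": 0.03,"twist": 0},
    {"tx": 0,"ty": 0,"tz": 0.018,"twist": 0},
    {"tx": 0,"ty": 0,"tz": 0,"twist": 0},
    {"tx": 0,"ty": 0,"tz": 0,"twist": 0},
    {"tx": 0,"ty": 0,"tz": 0,"twist": 0},
  ],
)

```text
clock: 5.6
position: [0.5681, -0.1699, 0.1405]
ee_rot: [-0.001, 3.139, -0.001]
force: [-0.1, 0.2, 0.7]
width: 1.001
gripper_force: 0.0
```

Request:
move_arm(
  motion=[
    {"tx": 0,"ty": 0,"tz": 0,"twist": 0},
    {"tx": 0,"ty": 0,"tz": 0,"twist": 0},
    {"tx": 0,"ty": 0,"tz": 0,"twist": 0},
    {"tx": 0,"ty": 0,"tz": 0,"twist": 0},
    {"tx": 0,"ty": 0,"tz": 0,"twist": 0},
    {"tx": 0,"ty": 0,"tz": 0,"twist": 0},
    {"tx": 0,"ty": 0,"tz": 0,"twist": 0},
    {"tx": 0,"ty": 0,"tz": 0,"twist": 0},
  ],
  gripper=1,
  squeeze=25,
)

```text
clock: 6.4
position: [0.5668, -0.1695, 0.1387]
ee_rot: [0.001, -3.141, -0.0]
force: [-0.6, 0.1, 0.1]
width: 0.394
gripper_force: 24.9
```

Request:
move_arm(
  motion=[
    {"tx": 0,"ty": 0,"tz": -0.03,"twist": 0},
    {"tx": 0,"ty": 0,"tz": -0.03,"twist": 0},
    {"tx": -0.005,"ty": 0.0385,"tz": 0,"twist": 0},
    {"tx": -0.005,"ty": 0.0385,"tz": 0,"twist": 0},
    {"tx": -0.005,"ty": 0.0385,"tz": 0,"twist": 0},
    {"tx": -0.005,"ty": 0.0385,"tz": 0,"twist": 0},
    {"tx": -0.005,"ty": 0.0385,"tz": 0,"twist": 0},
    {"tx": -0.005,"ty": 0.0385,"tz": 0,"twist": 0},
    {"tx": -0.005,"ty": 0.0385,"tz": 0,"twist": 0},
    {"tx": -0.005,"ty": 0.0385,"tz": 0,"twist": 0},
    {"tx": -0.005,"ty": 0.0385,"tz": 0,"twist": 0},
    {"tx": 0,"ty": 0,"tz": 0,"twist": 0},
  ],
)

```text
clock: 7.6
position: [0.6109, 0.1851, 0.1977]
ee_rot: [0.015, -3.14, -0.005]
force: [-1.2, -0.1, -1.0]
width: 0.391
gripper_force: 24.9
```

Request:
move_arm(
  motion=[
    {"tx": 0,"ty": 0,"tz": 0,"twist": 0},
    {"tx": 0,"ty": 0,"tz": 0,"twist": 0},
    {"tx": 0,"ty": 0,"tz": 0,"twist": 0},
  ],
)

```text
clock: 7.9
position: [0.6118, 0.1754, 0.1989]
ee_rot: [0.003, 3.142, -0.001]
force: [-0.2, 0.1, -1.4]
width: 0.396
gripper_force: 24.9
```

```bash
python3 - <<'E'
from h import *
im=pic('wrist','w5')
for n,x,y in [(24,.583,.1775),(42,.578,.352),(36,.516,-.002)]:
  try:
    xy,a,AF,w,p=seatfit('wrist',im,x,y); print(n,xy.round(4),'yaw',a,'AF(area)',round(AF,4),'AF',round(w,4))
    if n==24: q=p
  except Exception as e: print(n,e)
cv2.imwrite('pics/s24.png',np.hstack([im,cv2.resize(q,(420,420))])[::,::,::-1][::, ::])
v=cv2.imread('pics/s24.png');cv2.imwrite('pics/s24.png',cv2.resize(v,(800,343)))
go(.583,.1775,.0175,60)
E
```

```text
24 [0.5848 0.179 ] yaw 0.0 AF(area) 0.0454 AF 0.0455
42 [0.5774 0.3523] yaw 0.0 AF(area) 0.0743 AF 0.0745
36 [ 0.517  -0.0023] yaw 2.5 AF(area) 0.0645 AF 0.0647
t 8.0 pos [0.6118 0.1755 0.1989] yaw 89.9 j7 1.43 w 36.3 F [ 0.2  0.1 -1.4]
total [0.0288 0.002  0.1814] = 5 rows of [0.0058 0.0004 0.0363]
twist 29.91deg total 0.3323 = 4 rows of 0.0831
```

View pics/s24.png

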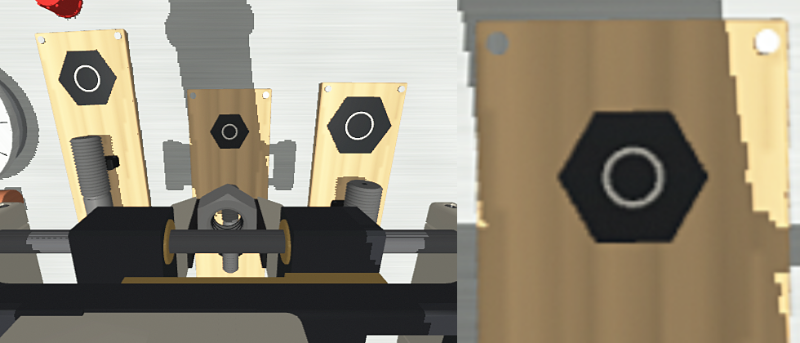

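Seat24 is at (0.5848, 0.179), yaw 0, and nut24 is held square in the fingers. I'll go over it, twist 30° and lower.

Request:
move_arm(
  motion=[
    {"tx": 0.027,"ty": 0.0035,"tz": 0,"twist": 0},
    {"tx": 0,"ty": 0,"tz": 0.03,"twist": 0.083},
    {"tx": 0,"ty": 0,"tz": 0.03,"twist": 0.083},
    {"tx": 0,"ty": 0,"tz": 0.03,"twist": 0.083},
    {"tx": 0,"ty": 0,"tz": 0.03,"twist": 0.083},
    {"tx": 0,"ty": 0,"tz": 0.02,"twist": 0},
    {"tx": 0,"ty": 0,"tz": 0,"twist": 0},
    {"tx": 0,"ty": 0,"tz": 0,"twist": 0},
    {"tx": 0,"ty": 0,"tz": 0,"twist": 0},
    {"tx": 0,"ty": 0,"tz": 0,"twist": 0},
  ],
)

```text
clock: 8.95
position: [0.5856, 0.1806, 0.0602]
ee_rot: [0.809, 3.034, 0.003]
force: [0.3, 1.0, -1.2]
width: 0.393
gripper_force: 24.9
```

```bash
python3 - <<'E'
from h import *
go(.5848,.179,.0170,60)
E
```

```text
t 8.9 pos [0.5856 0.1806 0.0602] yaw 60.1 j7 1.06 w 36.2 F [ 0.3  1.  -1.2]
total [ 0.     -0.0019  0.0432] = 2 rows of [ 0.     -0.0009  0.0216]
twist 0.14deg total 0.0016 = 1 rows of 0.0016
```

Request:
move_arm(
  motion=[
    {"tx": 0,"ty": -0.0018,"tz": 0.02,"twist": 0},
    {"tx": 0,"ty": 0,"tz": 0.015,"twist": 0},
    {"tx": 0,"ty": 0,"tz": 0.004,"twist": 0},
    {"tx": 0,"ty": 0,"tz": 0.003,"twist": 0},
    {"tx": 0,"ty": 0,"tz": 0.001,"twist": 0},
    {"tx": 0,"ty": 0,"tz": 0,"twist": 0},
    {"tx": 0,"ty": 0,"tz": 0,"twist": 0},
    {"tx": 0,"ty": 0,"tz": 0,"twist": 0},
  ],
)

```text
clock: 9.75
position: [0.584, 0.1791, 0.0161]
ee_rot: [0.809, 3.035, 0.001]
force: [-0.1, 0.8, -1.4]
width: 0.39
gripper_force: 24.9
```

Request:
move_arm(
  motion=[
    {"tx": 0,"ty": 0,"tz": 0.0005,"twist": 0},
    {"tx": 0,"ty": 0,"tz": 0.0005,"twist": 0},
    {"tx": 0,"ty": 0,"tz": 0,"twist": 0},
  ],
)

```text
clock: 10.05
position: [0.5838, 0.179, 0.0147]
ee_rot: [0.809, 3.036, 0.0]
force: [0.3, -1.2, -1.6]
width: 0.388
gripper_force: 24.9
```

Request:
move_arm(
  motion=[
    {"tx": 0,"ty": 0,"tz": 0,"twist": 0},
    {"tx": 0,"ty": 0,"tz": 0,"twist": 0},
    {"tx": 0,"ty": 0,"tz": 0,"twist": 0},
    {"tx": 0,"ty": 0,"tz": 0,"twist": 0},
    {"tx": 0,"ty": 0,"tz": 0,"twist": 0},
    {"tx": 0,"ty": 0,"tz": 0,"twist": 0},
    {"tx": 0,"ty": 0,"tz": 0,"twist": 0},
  ],
  gripper=-1,
)

```text
clock: 10.75
position: [0.5838, 0.179, 0.0147]
ee_rot: [0.809, 3.036, 0.0]
force: [0.7, -0.3, 0.0]
width: 0.951
gripper_force: 0.0
```

Request:
move_arm(
  motion=[
    {"tx": 0,"ty": 0,"tz": -0.02,"twist": 0},
    {"tx": 0,"ty": 0,"tz": -0.03,"twist": 0},
    {"tx": 0,"ty": 0,"tz": -0.035,"twist": 0},
    {"tx": 0,"ty": 0,"tz": -0.035,"twist": 0},
    {"tx": 0,"ty": 0,"tz": -0.035,"twist": 0},
    {"tx": 0,"ty": 0,"tz": -0.035,"twist": -0.083},
    {"tx": 0,"ty": 0,"tz": -0.035,"twist": -0.083},
    {"tx": 0,"ty": 0,"tz": -0.02,"twist": -0.083},
    {"tx": 0,"ty": 0,"tz": 0,"twist": -0.083},
    {"tx": 0,"ty": 0,"tz": 0,"twist": 0},
    {"tx": 0,"ty": 0,"tz": 0,"twist": 0},
    {"tx": 0,"ty": 0,"tz": 0,"twist": 0},
  ],
)

```text
clock: 11.95
position: [0.5834, 0.1789, 0.259]
ee_rot: [-0.004, -3.14, 0.001]
force: [0.1, 0.1, -0.2]
width: 1.003
gripper_force: 0.0
```

```bash
python3 - <<'E'
from h import *
im=pic('wrist','w6')
a=rect('wrist',im,.5848,.179,.033,.03,.0001);b=rect('wrist',im,.5848,.179,.012,.03,.0001)
v=np.hstack([cv2.resize(a,(400,400)),cv2.resize(b,(400,400))]);v[200,::4]=[255,0,0];v[::4,200]=[255,0,0];v[::4,600]=[255,0,0]
cv2.imwrite('pics/p24.png',v[:,:,::-1])
xy,a,AF,w,p=seatfit('wrist',im,.516,-.002);print(xy,a,AF)
go(.585,-.169,.26,90)
E
```

```text
[ 0.51704698 -0.00234554] 2.25 0.06414669486828788
t 12.0 pos [0.5834 0.1789 0.259 ] yaw 89.9 j7 1.39 w 91.9 F [-0.5 -0.4  0.2]
total [-0.0022 -0.3479 -0.0008] = 9 rows of [-0.0002 -0.0387 -0.0001]
twist -0.10deg total -0.0011 = 1 rows of -0.0011
```

View pics/p24.png

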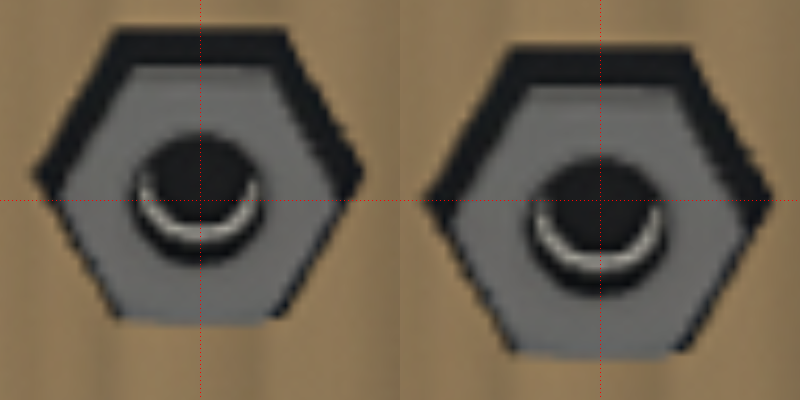

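nut24 sits centred and aligned inside its outline (bore at crop centre, even dark rim). Now nut30; in earlier crops its flats face about 76°.

Request:
move_arm(
  motion=[
    {"tx": 0,"ty": -0.0385,"tz": 0,"twist": 0},
    {"tx": 0,"ty": -0.0385,"tz": 0,"twist": 0},
    {"tx": 0,"ty": -0.0385,"tz": 0,"twist": 0},
    {"tx": 0,"ty": -0.0385,"tz": 0,"twist": 0},
    {"tx": 0,"ty": -0.0385,"tz": 0,"twist": 0},
    {"tx": 0,"ty": -0.0385,"tz": 0,"twist": 0},
    {"tx": 0,"ty": -0.0385,"tz": 0,"twist": 0},
    {"tx": 0,"ty": -0.0385,"tz": 0,"twist": 0},
    {"tx": 0,"ty": -0.0385,"tz": 0,"twist": 0},
    {"tx": 0,"ty": 0,"tz": 0,"twist": 0},
    {"tx": 0,"ty": 0,"tz": 0,"twist": 0},
    {"tx": 0,"ty": 0,"tz": 0,"twist": 0},
  ],
)

```text
clock: 13.2
position: [0.5841, -0.1662, 0.2592]
ee_rot: [0.002, -3.141, -0.001]
force: [0.3, 1.4, 0.1]
width: 0.999
gripper_force: 0.0
```

```bash
cat >> h.py <<'E'
from scipy.ndimage import map_coordinates
def nutfit(im,x,y,z,AF,bore,a0,name,h=.05,px=.00025):
    """fit bore circle + hexagon edges on top face; view rows=+x cols=+y"""
    p=rect('wrist',im,x,y,z,h,px);g0=cv2.cvtColor(p,cv2.COLOR_RGB2GRAY);g=cv2.GaussianBlur(np.log(g0+8.),(0,0),3)
    gx=cv2.Sobel(g,cv2.CV_64F,0,1);gy=cv2.Sobel(g,cv2.CV_64F,1,0)   # d/dworld x,y
    def E(pts,nrm):
        r=[(pts[:,0]-x+h)/px,(pts[:,1]-y+h)/px]
        v=map_coordinates(gx,r,order=1)*nrm[:,0]+map_coordinates(gy,r,order=1)*nrm[:,1]
        return v
    t=np.linspace(0,2*np.pi,72,endpoint=False);C=np.c_[np.cos(t),np.sin(t)]
    def bs(cx,cy,r): return E(C*r+[cx,cy],C).mean()
    rs=np.arange(.85,1.16,.05)*bore/2;gr=np.arange(-.007,.0071,.0005)
    B=max((bs(x+i,y+j,r),x+i,y+j,r) for i in gr for j in gr for r in rs)
    u=np.linspace(-.42,.42,15)*AF/np.sqrt(3)
    def hs(cx,cy,a):
        e=[]
        for k in range(6):
            b=np.radians(a+60*k);n=np.array([np.cos(b),np.sin(b)]);q=np.outer(u,[-n[1],n[0]])+n*AF/2+[cx,cy]
            e.append(min(.15,np.abs(E(q,np.tile(n,(15,1))).mean())))
        return sum(e)
    gs=np.arange(-.002,.0021,.0005)
    Hh=max((hs(B[1]+i,B[2]+j,a),B[1]+i,B[2]+j,a) for i in gs for j in gs for a in a0+np.arange(-12,12.1,1))
    H2=max((hs(B[1],B[2],a),a) for a in np.arange(0,60,1.))
    print('bore',np.round(B,4),'hex',np.round(Hh,4),'best yaw any',H2)
    v=cv2.cvtColor(cv2.createCLAHE(3,(4,4)).apply(g0),cv2.COLOR_GRAY2BGR)
    f=lambda w:tuple(int(k) for k in ((w[1]-y+h)/px,(w[0]-x+h)/px))
    cv2.circle(v,f(B[1:3]),int(B[3]/px),(0,0,255),1)
    P=[f(np.array(Hh[1:3])+AF/np.sqrt(3)*np.array([np.cos(c),np.sin(c)])) for c in np.radians(Hh[3]+30+60*np.arange(6))]
    cv2.polylines(v,[np.array(P)],True,(0,255,0),1)
    cv2.imwrite(f'pics/{name}.png',cv2.resize(v,(600,600)))
E
python3 - <<'E'
from h import *
im=pic('wrist','w7')
nutfit(im,.567,-.169,.136,.046,.026,16,'n30')
xy,a,AF,w,p=seatfit('wrist',im,.553,-.342);print(xy,a,AF)
xy,a,AF,w,p=seatfit('wrist',im,.517,-.002);print(xy,a,AF)
go(.567,-.169,.118,76)
E
```

```text
bore [ 0.7342  0.568  -0.171   0.0124] hex [ 0.8206  0.57   -0.171  12.    ] best yaw any (np.float64(0.5997927736042805), np.float64(14.0))
[ 0.55275878 -0.34270389] -2.75 0.05506665043224424
[ 0.51709743 -0.00199581] 2.25 0.06420786888058355
t 13.2 pos [ 0.5842 -0.1659  0.2593] yaw 90.1 j7 2.0 w 92.3 F [-0.2 -0.2 -0. ]
total [ 0.0171 -0.0032  0.1413] = 4 rows of [ 0.0043 -0.0008  0.0353]
twist 14.12deg total 0.1569 = 2 rows of 0.0784
```

View pics/n30.png

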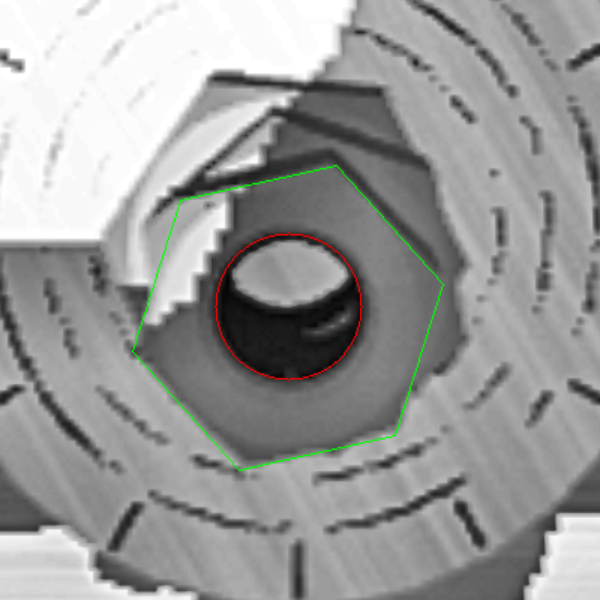

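Bore fit gives nut30 at (0.568, −0.171), with flats at ~13° (mod 60), so I close at 73°.

Request:
move_arm(
  motion=[
    {"tx": 0.0162,"ty": -0.0051,"tz": 0,"twist": 0},
    {"tx": 0,"ty": 0,"tz": 0.03,"twist": 0.0633},
    {"tx": 0,"ty": 0,"tz": 0.03,"twist": 0.0633},
    {"tx": 0,"ty": 0,"tz": 0.03,"twist": 0.0633},
    {"tx": 0,"ty": 0,"tz": 0.03,"twist": 0},
    {"tx": 0,"ty": 0,"tz": 0.02,"twist": 0},
    {"tx": 0,"ty": 0,"tz": 0.004,"twist": 0},
    {"tx": 0,"ty": 0,"tz": 0,"twist": 0},
    {"tx": 0,"ty": 0,"tz": 0,"twist": 0},
    {"tx": 0,"ty": 0,"tz": 0,"twist": 0},
    {"tx": 0,"ty": 0,"tz": 0,"twist": 0},
  ],
)

```text
clock: 14.35
position: [0.5683, -0.1728, 0.1167]
ee_rot: [0.466, 3.105, 0.0]
force: [-0.2, 0.5, 0.4]
width: 1.003
gripper_force: 0.0
```

```bash
python3 - <<'E'
from h import *
go(.568,-.171,.115,73)
E
```

```text
t 14.3 pos [ 0.5683 -0.1728  0.1167] yaw 72.9 j7 1.84 w 92.2 F [-0.2  0.5  0.4]
total [0.0009 0.0016 0.0017] = 1 rows of [0.0009 0.0016 0.0017]
twist -0.06deg total -0.0006 = 1 rows of -0.0006
```

Request:
move_arm(
  motion=[
    {"tx": 0.001,"ty": 0.0016,"tz": 0.001,"twist": 0},
    {"tx": 0,"ty": 0,"tz": 0,"twist": 0},
  ],
)

```text
clock: 14.55
position: [0.5673, -0.1705, 0.1149]
ee_rot: [0.466, 3.107, 0.001]
force: [-0.4, 0.2, -0.5]
width: 1.001
gripper_force: 0.0
```

Request:
move_arm(
  motion=[
    {"tx": 0,"ty": 0,"tz": 0,"twist": 0},
    {"tx": 0,"ty": 0,"tz": 0,"twist": 0},
    {"tx": 0,"ty": 0,"tz": 0,"twist": 0},
    {"tx": 0,"ty": 0,"tz": 0,"twist": 0},
    {"tx": 0,"ty": 0,"tz": 0,"twist": 0},
    {"tx": 0,"ty": 0,"tz": 0,"twist": 0},
    {"tx": 0,"ty": 0,"tz": 0,"twist": 0},
  ],
  gripper=1,
  squeeze=30,
)

```text
clock: 15.25
position: [0.5673, -0.1709, 0.1147]
ee_rot: [0.466, 3.107, -0.0]
force: [-1.1, 0.0, 0.6]
width: 0.5
gripper_force: 29.9
```

```bash
python3 - <<'E'
from h import *
go(.5528,-.3427,.115,57.5)
go(.5528,-.3427,.115,117.5)
E
```

```text
t 15.2 pos [ 0.5673 -0.1709  0.1147] yaw 72.9 j7 1.84 w 46.0 F [-1.1  0.   0.6]
total [-0.0366 -0.1685 -0.0003] = 5 rows of [-0.0073 -0.0337 -0.0001]
twist 15.44deg total 0.1715 = 2 rows of 0.0858
t 15.2 pos [ 0.5673 -0.1709  0.1147] yaw 72.9 j7 1.84 w 46.0 F [-1.1  0.   0.6]
total [-0.0366 -0.1685 -0.0003] = 5 rows of [-0.0073 -0.0337 -0.0001]
twist -44.56deg total -0.4951 = 6 rows of -0.0825
```

Request:
move_arm(
  motion=[
    {"tx": 0,"ty": 0,"tz": -0.025,"twist": 0},
    {"tx": 0,"ty": 0,"tz": -0.025,"twist": 0},
    {"tx": -0.0073,"ty": -0.0337,"tz": 0,"twist": 0},
    {"tx": -0.0073,"ty": -0.0337,"tz": 0,"twist": 0},
    {"tx": -0.0073,"ty": -0.0337,"tz": 0,"twist": 0},
    {"tx": -0.0073,"ty": -0.0337,"tz": 0,"twist": 0},
    {"tx": -0.0073,"ty": -0.0337,"tz": 0,"twist": 0},
    {"tx": 0,"ty": 0,"tz": 0.02,"twist": 0.0857},
    {"tx": 0,"ty": 0,"tz": 0.02,"twist": 0.0857},
    {"tx": 0,"ty": 0,"tz": 0,"twist": 0},
    {"tx": 0,"ty": 0,"tz": 0,"twist": 0},
    {"tx": 0,"ty": 0,"tz": 0,"twist": 0},
  ],
)

```text
clock: 16.45
position: [0.5533, -0.3428, 0.1257]
ee_rot: [0.873, 3.017, -0.001]
force: [0.3, -0.1, -1.9]
width: 0.497
gripper_force: 29.9
```

```bash
python3 - <<'E'
from h import *
go(.5525,-.3427,.0172,57.5)
E
```

```text
t 16.4 pos [ 0.5533 -0.3428  0.1257] yaw 57.7 j7 1.88 w 45.7 F [ 0.3 -0.1 -1.9]
total [ 0.0008 -0.0004  0.1085] = 3 rows of [ 0.0003 -0.0001  0.0362]
twist 0.22deg total 0.0024 = 1 rows of 0.0024
```

Request:
move_arm(
  motion=[
    {"tx": 0.0008,"ty": 0,"tz": 0.035,"twist": 0.002},
    {"tx": 0,"ty": 0,"tz": 0.035,"twist": 0},
    {"tx": 0,"ty": 0,"tz": 0.025,"twist": 0},
    {"tx": 0,"ty": 0,"tz": 0.006,"twist": 0},
    {"tx": 0,"ty": 0,"tz": 0.005,"twist": 0},
    {"tx": 0,"ty": 0,"tz": 0.002,"twist": 0},
    {"tx": 0,"ty": 0,"tz": 0,"twist": 0},
    {"tx": 0,"ty": 0,"tz": 0,"twist": 0},
    {"tx": 0,"ty": 0,"tz": 0,"twist": 0},
  ],
)

```text
clock: 17.35
position: [0.5525, -0.3424, 0.0176]
ee_rot: [0.883, 3.014, -0.0]
force: [0.8, 0.1, -2.1]
width: 0.497
gripper_force: 29.9
```

Request:
move_arm(
  motion=[
    {"tx": 0,"ty": 0,"tz": 0.0005,"twist": 0},
    {"tx": 0,"ty": 0,"tz": 0.0005,"twist": 0},
    {"tx": 0,"ty": 0,"tz": 0,"twist": 0},
  ],
)

```text
clock: 17.65
position: [0.5524, -0.3424, 0.0167]
ee_rot: [0.883, 3.014, 0.0]
force: [-1.0, 2.0, 7.0]
width: 0.503
gripper_force: 29.9
```

Request:
move_arm(
  motion=[
    {"tx": 0,"ty": 0,"tz": 0,"twist": 0},
    {"tx": 0,"ty": 0,"tz": 0,"twist": 0},
    {"tx": 0,"ty": 0,"tz": 0,"twist": 0},
    {"tx": 0,"ty": 0,"tz": 0,"twist": 0},
    {"tx": 0,"ty": 0,"tz": 0,"twist": 0},
    {"tx": 0,"ty": 0,"tz": 0,"twist": 0},
  ],
  gripper=-1,
)

```text
clock: 18.25
position: [0.552, -0.3422, 0.0157]
ee_rot: [-0.883, -3.015, -0.0]
force: [-0.1, -0.6, -0.6]
width: 0.963
gripper_force: 0.0
```

Request:
move_arm(
  motion=[
    {"tx": 0,"ty": 0,"tz": -0.02,"twist": 0},
    {"tx": 0,"ty": 0,"tz": -0.03,"twist": 0},
    {"tx": 0,"ty": 0,"tz": -0.035,"twist": 0},
    {"tx": 0,"ty": 0,"tz": -0.035,"twist": 0},
    {"tx": 0,"ty": 0,"tz": -0.035,"twist": 0},
    {"tx": 0,"ty": 0,"tz": -0.035,"twist": -0.09},
    {"tx": 0,"ty": 0,"tz": -0.02,"twist": -0.09},
    {"tx": 0,"ty": 0,"tz": 0,"twist": -0.09},
    {"tx": 0,"ty": 0,"tz": 0,"twist": -0.09},
    {"tx": 0,"ty": 0,"tz": 0,"twist": 0},
    {"tx": 0,"ty": 0,"tz": 0,"twist": 0},
    {"tx": 0,"ty": 0,"tz": 0,"twist": 0},
  ],
)

```text
clock: 19.45
position: [0.5519, -0.3421, 0.2254]
ee_rot: [-0.013, -3.141, -0.0]
force: [0.0, 0.5, 0.0]
width: 1.002
gripper_force: 0.0
```

```bash
python3 - <<'E'
from h import *
im=pic('wrist','w8')
nutfit(im,.5527,-.3427,.038,.046,.026,-2,'p30')
xy,a,AF,w,p=seatfit('wrist',im,.5527,-.3427);print(xy,a,AF)
go(.58,-.171,.23,90)
E
```

```text
bore [ 0.8442  0.5532 -0.3427  0.0124] hex [ 0.9     0.5547 -0.3427 -3.    ] best yaw any (np.float64(0.7591162781004909), np.float64(58.0))
[ 0.55826675 -0.34320133] -30.0 0.028677934225728993
t 19.5 pos [ 0.552  -0.3421  0.2254] yaw 89.6 j7 2.3 w 92.1 F [ 0.3 -1.   0.5]
total [-0.0268  0.1713 -0.0046] = 5 rows of [-0.0054  0.0343 -0.0009]
twist -0.42deg total -0.0046 = 1 rows of -0.0046
```

nut30 is centred within 0.5 mm, at yaw −3°. Next is nut36.

Request:
move_arm(
  motion=[
    {"tx": -0.0054,"ty": 0.0343,"tz": 0,"twist": 0},
    {"tx": -0.0054,"ty": 0.0343,"tz": 0,"twist": 0},
    {"tx": -0.0054,"ty": 0.0343,"tz": 0,"twist": 0},
    {"tx": -0.0054,"ty": 0.0343,"tz": 0,"twist": 0},
    {"tx": -0.0054,"ty": 0.0343,"tz": 0,"twist": 0},
    {"tx": 0,"ty": 0,"tz": 0,"twist": 0},
    {"tx": 0,"ty": 0,"tz": 0,"twist": 0},
    {"tx": 0,"ty": 0,"tz": 0,"twist": 0},
    {"tx": 0,"ty": 0,"tz": 0,"twist": 0},
  ],
)

```text
clock: 20.4
position: [0.5794, -0.1724, 0.2258]
ee_rot: [-0.012, -3.141, 0.001]
force: [-0.3, -0.3, 0.2]
width: 1.002
gripper_force: 0.0
```

```bash
python3 - <<'E'
from h import *
im=pic('wrist','w9')
nutfit(im,.567,-.169,.110,.055,.032,42,'n36')
xy,a,AF,w,p=seatfit('wrist',im,.517,-.002);print(xy,a,AF)
go(.567,-.169,.084,102)
E
```

```text
bore [ 0.6315  0.568  -0.169   0.0152] hex [ 0.835   0.57   -0.1695 43.    ] best yaw any (np.float64(0.6575652615801569), np.float64(31.0))
[ 0.51717037 -0.00200068] 2.25 0.06423663649280699
t 20.4 pos [ 0.5795 -0.1723  0.2258] yaw 89.6 j7 2.01 w 92.0 F [ 0.3 -1.4 -0.2]
total [0.0125 0.0033 0.1418] = 4 rows of [0.0031 0.0008 0.0354]
twist -12.41deg total -0.1379 = 2 rows of -0.0689
```

View pics/n36.png

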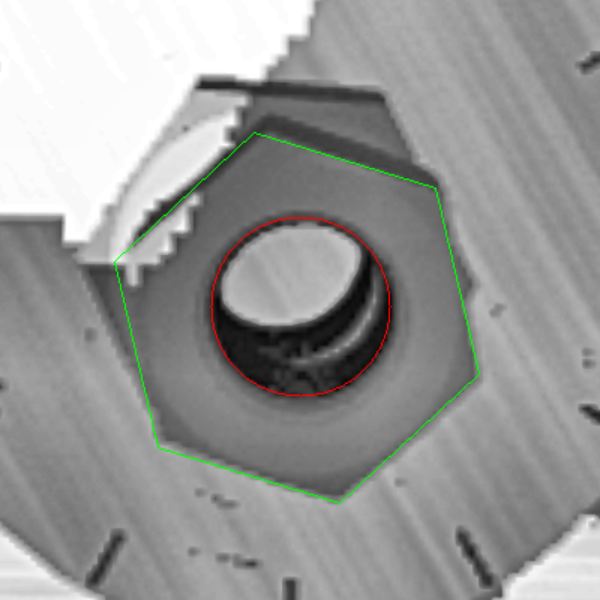

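nut36: bore at (0.568, −0.169), flats at 43°, so I close at 103°.

Request:
move_arm(
  motion=[
    {"tx": 0.0115,"ty": 0.0033,"tz": 0.02,"twist": 0},
    {"tx": 0,"ty": 0,"tz": 0.03,"twist": -0.0745},
    {"tx": 0,"ty": 0,"tz": 0.03,"twist": -0.0745},
    {"tx": 0,"ty": 0,"tz": 0.03,"twist": 0},
    {"tx": 0,"ty": 0,"tz": 0.02,"twist": 0},
    {"tx": 0,"ty": 0,"tz": 0.0095,"twist": 0},
    {"tx": 0,"ty": 0,"tz": 0,"twist": 0},
    {"tx": 0,"ty": 0,"tz": 0,"twist": 0},
    {"tx": 0,"ty": 0,"tz": 0,"twist": 0},
    {"tx": 0,"ty": 0,"tz": 0,"twist": 0},
  ],
)

```text
clock: 21.45
position: [0.5691, -0.1677, 0.0873]
ee_rot: [-0.359, 3.119, -0.001]
force: [0.6, 0.5, -0.1]
width: 0.998
gripper_force: 0.0
```

```bash
python3 - <<'E'
from h import *
go(.568,-.169,.085,103)
E
```

```text
t 21.4 pos [ 0.5691 -0.1677  0.0873] yaw 103.1 j7 2.29 w 91.8 F [ 0.6  0.5 -0.1]
total [ 0.0013 -0.001   0.0023] = 1 rows of [ 0.0013 -0.001   0.0023]
twist 0.14deg total 0.0016 = 1 rows of 0.0016
```

Request:
move_arm(
  motion=[
    {"tx": 0.0012,"ty": -0.001,"tz": 0.0015,"twist": 0},
    {"tx": 0,"ty": 0,"tz": 0,"twist": 0},
    {"tx": 0,"ty": 0,"tz": 0,"twist": 0},
  ],
)

```text
clock: 21.75
position: [0.5674, -0.1688, 0.0848]
ee_rot: [-0.359, 3.121, 0.0]
force: [-0.2, -1.1, 0.1]
width: 1.002
gripper_force: 0.0
```

Request:
move_arm(
  motion=[
    {"tx": 0,"ty": 0,"tz": 0,"twist": 0},
    {"tx": 0,"ty": 0,"tz": 0,"twist": 0},
    {"tx": 0,"ty": 0,"tz": 0,"twist": 0},
    {"tx": 0,"ty": 0,"tz": 0,"twist": 0},
    {"tx": 0,"ty": 0,"tz": 0,"twist": 0},
    {"tx": 0,"ty": 0,"tz": 0,"twist": 0},
    {"tx": 0,"ty": 0,"tz": 0,"twist": 0},
  ],
  gripper=1,
  squeeze=40,
)

```text
clock: 22.45
position: [0.5675, -0.1688, 0.0847]
ee_rot: [-0.36, 3.121, -0.0]
force: [1.0, -0.2, -0.6]
width: 0.599
gripper_force: 39.6
```

```bash
python3 - <<'E'
from h import *
go(.517,-.002,.12,122.25)
E
```

```text
t 22.4 pos [ 0.5675 -0.1688  0.0847] yaw 103.1 j7 2.3 w 55.1 F [ 1.  -0.2 -0.6]
total [ 0.0112  0.1739 -0.0353] = 5 rows of [ 0.0022  0.0348 -0.0071]
twist -19.11deg total -0.2123 = 3 rows of -0.0708
```

Request:
move_arm(
  motion=[
    {"tx": 0,"ty": 0,"tz": -0.025,"twist": 0},
    {"tx": 0,"ty": 0,"tz": -0.025,"twist": 0},
    {"tx": 0.0022,"ty": 0.0348,"tz": 0,"twist": 0},
    {"tx": 0.0022,"ty": 0.0348,"tz": 0,"twist": 0},
    {"tx": 0.0022,"ty": 0.0348,"tz": 0,"twist": 0},
    {"tx": 0.0022,"ty": 0.0348,"tz": 0,"twist": 0},
    {"tx": 0.0022,"ty": 0.0348,"tz": 0,"twist": 0},
    {"tx": 0,"ty": 0,"tz": 0,"twist": -0.0708},
    {"tx": 0,"ty": 0,"tz": 0.02,"twist": -0.0708},
    {"tx": 0,"ty": 0,"tz": 0.02,"twist": -0.0708},
    {"tx": 0,"ty": 0,"tz": 0,"twist": 0},
    {"tx": 0,"ty": 0,"tz": 0,"twist": 0},
  ],
)

```text
clock: 23.65
position: [0.5166, -0.0021, 0.0946]
ee_rot: [0.867, -3.018, -0.0]
force: [1.0, 0.1, -4.6]
width: 0.599
gripper_force: 39.6
```

Request:
move_arm(
  motion=[
    {"tx": 0,"ty": 0,"tz": 0,"twist": 0},
    {"tx": 0,"ty": 0,"tz": 0,"twist": 0},
  ],
)

```text
clock: 23.85
position: [0.5178, -0.0018, 0.0956]
ee_rot: [-0.87, 3.017, -0.0]
force: [-0.2, -0.6, -4.0]
width: 0.602
gripper_force: 39.6
```

```bash
python3 - <<'E'
from h import *
go(.517,-.002,.0182,122.25)
E
```

```text
t 23.9 pos [ 0.5178 -0.0018  0.0956] yaw 122.2 j7 2.26 w 55.4 F [-0.2 -0.6 -4. ]
total [0.0008 0.0003 0.0774] = 2 rows of [0.0004 0.0001 0.0387]
twist -0.09deg total -0.0010 = 1 rows of -0.0010
```

Request:
move_arm(
  motion=[
    {"tx": 0.001,"ty": 0,"tz": 0.03,"twist": 0},
    {"tx": 0,"ty": 0,"tz": 0.03,"twist": 0},
    {"tx": 0,"ty": 0,"tz": 0.009,"twist": 0},
    {"tx": 0,"ty": 0,"tz": 0.005,"twist": 0},
    {"tx": 0,"ty": 0,"tz": 0.003,"twist": 0},
    {"tx": 0,"ty": 0,"tz": 0,"twist": 0},
    {"tx": 0,"ty": 0,"tz": 0,"twist": 0},
    {"tx": 0,"ty": 0,"tz": 0,"twist": 0},
  ],
)

```text
clock: 24.65
position: [0.5169, -0.0022, 0.0185]
ee_rot: [-0.872, 3.017, -0.0]
force: [-0.4, 0.5, -3.4]
width: 0.596
gripper_force: 39.6
```

Request:
move_arm(
  motion=[
    {"tx": 0,"ty": 0,"tz": 0.0005,"twist": 0},
    {"tx": 0,"ty": 0,"tz": 0,"twist": 0},
  ],
)

```text
clock: 24.85
position: [0.5167, -0.0022, 0.0177]
ee_rot: [-0.873, 3.017, -0.0]
force: [-0.8, 0.6, 1.0]
width: 0.597
gripper_force: 39.6
```

Request:
move_arm(
  motion=[
    {"tx": 0,"ty": 0,"tz": 0,"twist": 0},
    {"tx": 0,"ty": 0,"tz": 0,"twist": 0},
    {"tx": 0,"ty": 0,"tz": 0,"twist": 0},
    {"tx": 0,"ty": 0,"tz": 0,"twist": 0},
    {"tx": 0,"ty": 0,"tz": 0,"twist": 0},
    {"tx": 0,"ty": 0,"tz": 0,"twist": 0},
  ],
  gripper=-1,
)

```text
clock: 25.45
position: [0.5163, -0.0023, 0.0172]
ee_rot: [-0.873, 3.018, -0.0]
force: [-0.3, 0.4, -0.5]
width: 0.997
gripper_force: 0.0
```

Request:
move_arm(
  motion=[
    {"tx": 0,"ty": 0,"tz": -0.02,"twist": 0},
    {"tx": 0,"ty": 0,"tz": -0.03,"twist": 0},
    {"tx": 0,"ty": 0,"tz": -0.035,"twist": 0},
    {"tx": 0,"ty": 0,"tz": -0.035,"twist": 0},
    {"tx": 0,"ty": 0,"tz": -0.035,"twist": 0},
    {"tx": 0,"ty": 0,"tz": -0.035,"twist": 0.09},
    {"tx": 0,"ty": 0,"tz": -0.02,"twist": 0.09},
    {"tx": 0,"ty": 0,"tz": 0,"twist": 0.09},
    {"tx": 0,"ty": 0,"tz": 0,"twist": 0.088},
    {"tx": 0,"ty": 0,"tz": 0,"twist": 0},
    {"tx": 0,"ty": 0,"tz": 0,"twist": 0},
    {"tx": 0,"ty": 0,"tz": 0,"twist": 0},
  ],
)

```text
clock: 26.65
position: [0.5162, -0.0023, 0.227]
ee_rot: [0.006, -3.141, 0.0]
force: [0.9, -0.4, 0.4]
width: 1.003
gripper_force: 0.0
```

```bash
python3 - <<'E'
from h import *
im=pic('wrist','w10')
nutfit(im,.517,-.002,.043,.055,.032,2,'p36')
go(.58,-.169,.21,90)
E
```

```text
bore [ 0.8611  0.5175 -0.0015  0.0152] hex [ 8.876e-01  5.190e-01 -1.500e-03 -2.000e+00] best yaw any (np.float64(0.6854484227033989), np.float64(7.0))
t 26.7 pos [ 0.5162 -0.0024  0.2271] yaw 90.2 j7 1.65 w 92.0 F [ 0.4 -0.5  0.5]
total [-0.0633 -0.1668  0.017 ] = 5 rows of [-0.0127 -0.0334  0.0034]
twist 0.18deg total 0.0020 = 1 rows of 0.0020
```

nut36 is centred (0.5175, −0.0015). Last is nut42.

Request:
move_arm(
  motion=[
    {"tx": -0.0127,"ty": -0.0334,"tz": 0.003,"twist": 0},
    {"tx": -0.0127,"ty": -0.0334,"tz": 0.003,"twist": 0},
    {"tx": -0.0127,"ty": -0.0334,"tz": 0.003,"twist": 0},
    {"tx": -0.0127,"ty": -0.0334,"tz": 0.003,"twist": 0},
    {"tx": -0.0127,"ty": -0.0334,"tz": 0.003,"twist": 0},
    {"tx": 0,"ty": 0,"tz": 0,"twist": 0},
    {"tx": 0,"ty": 0,"tz": 0,"twist": 0},
    {"tx": 0,"ty": 0,"tz": 0,"twist": 0},
    {"tx": 0,"ty": 0,"tz": 0,"twist": 0},
  ],
)

```text
clock: 27.6
position: [0.5799, -0.1678, 0.2122]
ee_rot: [0.005, -3.142, -0.001]
force: [0.1, 0.3, -0.5]
width: 0.997
gripper_force: 0.0
```

```bash
python3 - <<'E'
from h import *
im=pic('wrist','w11')
nutfit(im,.567,-.169,.079,.065,.037,55,'n42',.055)
go(.567,-.169,.052,115)
E
```

```text
bore [ 0.7209  0.5665 -0.173   0.0185] hex [ 0.9     0.568  -0.1725 58.    ] best yaw any (np.float64(0.6836549763636982), np.float64(50.0))
t 27.6 pos [ 0.5799 -0.1679  0.2123] yaw 90.2 j7 2.02 w 92.0 F [ 0.5  0.4 -0.5]
total [ 0.013  -0.0012  0.1603] = 5 rows of [ 0.0026 -0.0002  0.0321]
twist -24.83deg total -0.2759 = 4 rows of -0.0690
```

View pics/n42.png

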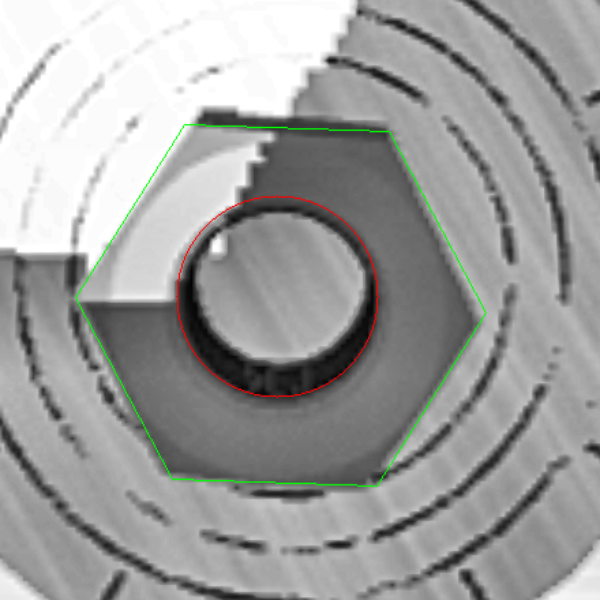

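nut42: bore at (0.5665, −0.173), flats at ~57°, so I close at 57°.

Request:
move_arm(
  motion=[
    {"tx": 0.0134,"ty": -0.005,"tz": 0.01,"twist": 0},
    {"tx": 0,"ty": 0,"tz": 0.025,"twist": 0.0922},
    {"tx": 0,"ty": 0,"tz": 0.025,"twist": 0.0922},
    {"tx": 0,"ty": 0,"tz": 0.025,"twist": 0.0922},
    {"tx": 0,"ty": 0,"tz": 0.025,"twist": 0.0922},
    {"tx": 0,"ty": 0,"tz": 0.025,"twist": 0},
    {"tx": 0,"ty": 0,"tz": 0.018,"twist": 0},
    {"tx": 0,"ty": 0,"tz": 0.006,"twist": 0},
    {"tx": 0,"ty": 0,"tz": 0,"twist": 0},
    {"tx": 0,"ty": 0,"tz": 0,"twist": 0},
    {"tx": 0,"ty": 0,"tz": 0,"twist": 0},
    {"tx": 0,"ty": 0,"tz": 0,"twist": 0},
  ],
)

```text
clock: 28.85
position: [0.5671, -0.1744, 0.0541]
ee_rot: [0.896, 3.01, 0.001]
force: [0.4, -0.1, 0.2]
width: 1.0
gripper_force: 0.0
```

```bash
python3 - <<'E'
from h import *
go(.5665,-.173,.051,57)
E
```

```text
t 28.9 pos [ 0.5671 -0.1744  0.0541] yaw 56.9 j7 1.67 w 92.0 F [ 0.4 -0.1  0.2]
total [0.0013 0.0008 0.0031] = 1 rows of [0.0013 0.0008 0.0031]
twist -0.15deg total -0.0016 = 1 rows of -0.0016
```

Request:
move_arm(
  motion=[
    {"tx": 0.0012,"ty": 0.0008,"tz": 0.0022,"twist": 0},
    {"tx": 0,"ty": 0,"tz": 0,"twist": 0},
    {"tx": 0,"ty": 0,"tz": 0,"twist": 0},
  ],
)

```text
clock: 29.15
position: [0.5659, -0.1728, 0.051]
ee_rot: [-0.896, -3.011, -0.0]
force: [-0.2, -0.7, -0.8]
width: 0.996
gripper_force: 0.0
```

Request:
move_arm(
  motion=[
    {"tx": 0,"ty": 0,"tz": 0,"twist": 0},
    {"tx": 0,"ty": 0,"tz": 0,"twist": 0},
    {"tx": 0,"ty": 0,"tz": 0,"twist": 0},
    {"tx": 0,"ty": 0,"tz": 0,"twist": 0},
    {"tx": 0,"ty": 0,"tz": 0,"twist": 0},
    {"tx": 0,"ty": 0,"tz": 0,"twist": 0},
    {"tx": 0,"ty": 0,"tz": 0,"twist": 0},
  ],
  gripper=1,
  squeeze=50,
)

```text
clock: 29.85
position: [0.566, -0.1729, 0.051]
ee_rot: [0.896, 3.011, 0.0]
force: [0.5, 1.4, 0.5]
width: 0.703
gripper_force: 49.8
```

```bash
python3 - <<'E'
from h import *
go(.5774,.3523,.15,60)
go(.58,.10,.15,60)
E
```

```text
t 29.9 pos [ 0.566  -0.1729  0.051 ] yaw 56.9 j7 1.67 w 64.7 F [0.5 1.4 0.5]
total [ 0.2776  0.4459 -0.099 ] = 14 rows of [ 0.0198  0.0319 -0.0071]
twist -3.14deg total -0.0349 = 1 rows of -0.0349
t 29.9 pos [ 0.566  -0.1729  0.051 ] yaw 56.9 j7 1.67 w 64.7 F [0.5 1.4 0.5]
total [ 0.1375  0.2361 -0.099 ] = 8 rows of [ 0.0172  0.0295 -0.0124]
twist -3.14deg total -0.0349 = 1 rows of -0.0349
```

Request:
move_arm(
  motion=[
    {"tx": 0,"ty": 0,"tz": -0.025,"twist": 0},
    {"tx": 0,"ty": 0,"tz": -0.025,"twist": 0},
    {"tx": 0,"ty": 0,"tz": -0.025,"twist": 0},
    {"tx": 0,"ty": 0,"tz": -0.025,"twist": 0},
    {"tx": 0.0198,"ty": 0.0319,"tz": 0,"twist": 0},
    {"tx": 0.0198,"ty": 0.0319,"tz": 0,"twist": 0},
    {"tx": 0.0198,"ty": 0.0319,"tz": 0,"twist": 0},
    {"tx": 0.0198,"ty": 0.0319,"tz": 0,"twist": 0},
    {"tx": 0.0198,"ty": 0.0319,"tz": 0,"twist": 0},
    {"tx": 0.0198,"ty": 0.0319,"tz": 0,"twist": 0},
    {"tx": 0.0198,"ty": 0.0319,"tz": 0,"twist": 0},
  ],
)

```text
clock: 30.95
position: [0.571, 0.0912, 0.1503]
ee_rot: [-0.896, -3.009, 0.001]
force: [0.1, -0.6, -5.8]
width: 0.705
gripper_force: 49.8
```

Request:
move_arm(
  motion=[
    {"tx": 0.0198,"ty": 0.0319,"tz": 0,"twist": 0},
    {"tx": 0.0198,"ty": 0.0319,"tz": 0,"twist": 0},
    {"tx": 0.0198,"ty": 0.0319,"tz": 0,"twist": 0},
    {"tx": 0.0198,"ty": 0.0319,"tz": 0,"twist": 0},
    {"tx": 0.0198,"ty": 0.0319,"tz": 0,"twist": 0},
    {"tx": 0.0198,"ty": 0.0319,"tz": 0,"twist": 0},
    {"tx": 0.0198,"ty": 0.0319,"tz": 0,"twist": 0},
    {"tx": 0,"ty": 0,"tz": 0,"twist": -0.035},
    {"tx": 0,"ty": 0,"tz": 0,"twist": 0},
    {"tx": 0,"ty": 0,"tz": 0,"twist": 0},
    {"tx": 0,"ty": 0,"tz": 0,"twist": 0},
    {"tx": 0,"ty": 0,"tz": 0,"twist": 0},
  ],
)

```text
clock: 32.15
position: [0.5783, 0.3514, 0.1511]
ee_rot: [-0.817, -3.034, 0.0]
force: [0.1, -0.5, -6.9]
width: 0.706
gripper_force: 49.8
```

```bash
python3 - <<'E'
from h import *
go(.5774,.3523,.0187,60)
im=pic('wrist','w12')
for d in arm.place_of('wrist','seat42'):
      p=np.array(d['point'])*[560,420]; print(round(d['conf'],2),p.round(),ray('wrist',p,.012).round(4))
E
```

```text
t 32.1 pos [0.5783 0.3514 0.1511] yaw 59.9 j7 0.79 w 65.0 F [ 0.1 -0.5 -6.9]
total [0.0013 0.0004 0.1324] = 4 rows of [0.0003 0.0001 0.0331]
twist -0.14deg total -0.0015 = 1 rows of -0.0015
0.78 [276. 193.] [0.5758 0.3524 0.012 ]
```

Request:
move_arm(
  motion=[
    {"tx": 0.0013,"ty": 0.0004,"tz": 0.035,"twist": 0},
    {"tx": 0,"ty": 0,"tz": 0.035,"twist": 0},
    {"tx": 0,"ty": 0,"tz": 0.035,"twist": 0},
    {"tx": 0,"ty": 0,"tz": 0.018,"twist": 0},
    {"tx": 0,"ty": 0,"tz": 0.006,"twist": 0},
    {"tx": 0,"ty": 0,"tz": 0.003,"twist": 0},
    {"tx": 0,"ty": 0,"tz": 0,"twist": 0},
    {"tx": 0,"ty": 0,"tz": 0,"twist": 0},
    {"tx": 0,"ty": 0,"tz": 0,"twist": 0},
  ],
)

```text
clock: 33.15
position: [0.5779, 0.354, 0.0204]
ee_rot: [0.813, 3.033, 0.003]
force: [-0.5, 0.4, -6.2]
width: 0.707
gripper_force: 49.8
```

Request:
move_arm(
  motion=[
    {"tx": 0,"ty": 0,"tz": 0.0005,"twist": 0},
    {"tx": 0,"ty": 0,"tz": 0,"twist": 0},
  ],
)

```text
clock: 33.35
position: [0.5772, 0.3537, 0.0189]
ee_rot: [0.813, 3.034, 0.001]
force: [-0.3, 0.1, -5.9]
width: 0.704
gripper_force: 49.8
```

Request:
move_arm(
  motion=[
    {"tx": -0.0006,"ty": -0.0011,"tz": 0,"twist": 0},
    {"tx": 0,"ty": 0,"tz": 0.0006,"twist": 0},
    {"tx": 0,"ty": 0,"tz": 0,"twist": 0},
  ],
)

```text
clock: 33.65
position: [0.5772, 0.352, 0.0181]
ee_rot: [0.814, 3.034, -0.0]
force: [-0.6, -1.6, -1.8]
width: 0.706
gripper_force: 49.8
```

Touching down (the load is easing off). Release and lift.

Request:
move_arm(
  motion=[
    {"tx": 0,"ty": 0,"tz": 0,"twist": 0},
    {"tx": 0,"ty": 0,"tz": 0,"twist": 0},
    {"tx": 0,"ty": 0,"tz": 0,"twist": 0},
    {"tx": 0,"ty": 0,"tz": 0,"twist": 0},
    {"tx": 0,"ty": 0,"tz": 0,"twist": 0},
    {"tx": 0,"ty": 0,"tz": 0,"twist": 0},
  ],
  gripper=-1,
)

```text
clock: 34.25
position: [0.5772, 0.3523, 0.018]
ee_rot: [0.813, 3.034, 0.0]
force: [-0.4, -0.5, 0.1]
width: 1.002
gripper_force: 0.0
```

Request:
move_arm(
  motion=[
    {"tx": 0,"ty": 0,"tz": -0.02,"twist": 0},
    {"tx": 0,"ty": 0,"tz": -0.03,"twist": 0},
    {"tx": 0,"ty": 0,"tz": -0.035,"twist": 0},
    {"tx": 0,"ty": 0,"tz": -0.035,"twist": 0},
    {"tx": 0,"ty": 0,"tz": -0.035,"twist": 0},
    {"tx": 0,"ty": 0,"tz": -0.035,"twist": -0.083},
    {"tx": 0,"ty": 0,"tz": -0.035,"twist": -0.083},
    {"tx": 0,"ty": 0,"tz": -0.035,"twist": -0.083},
    {"tx": 0,"ty": 0,"tz": 0,"twist": -0.083},
    {"tx": 0,"ty": 0,"tz": 0,"twist": 0},
    {"tx": 0,"ty": 0,"tz": 0,"twist": 0},
    {"tx": 0,"ty": 0,"tz": 0,"twist": 0},
  ],
)

```text
clock: 35.45
position: [0.5766, 0.3521, 0.2767]
ee_rot: [-0.008, -3.14, 0.002]
force: [0.0, -0.1, -0.2]
width: 1.004
gripper_force: 0.0
```

```bash
python3 - <<'E'
from h import *
im=pic('wrist','w13')
nutfit(im,.5774,.3523,.046,.065,.037,0,'p42',.055)
go(.55,0.05,.37,90)
s=pic('scene','s_end')
ims=[rect('wrist',im,.5774,.3523,.012,.05,.00025)]
for x,y in [(.517,-.002),(.5528,-.3427),(.5848,.179)]: ims.append(rect('scene',s,x,y,.012,.05,.00025))
v=np.vstack([np.hstack([cv2.resize(i,(300,300)) for i in ims[:2]]),np.hstack([cv2.resize(i,(300,300)) for i in ims[2:]])])
cv2.imwrite('pics/end.png',v[:,:,::-1])
E
```

```text
bore [0.865  0.5789 0.3513 0.0176] hex [ 0.8654  0.5794  0.3513 -2.    ] best yaw any (np.float64(0.8047608993733835), np.float64(59.0))
t 35.5 pos [0.5766 0.3522 0.2768] yaw 89.7 j7 1.18 w 92.2 F [0.5 1.  0.4]
total [ 0.0254 -0.3024 -0.0928] = 8 rows of [ 0.0032 -0.0378 -0.0116]
twist -0.25deg total -0.0028 = 1 rows of -0.0028
```

View pics/end.png

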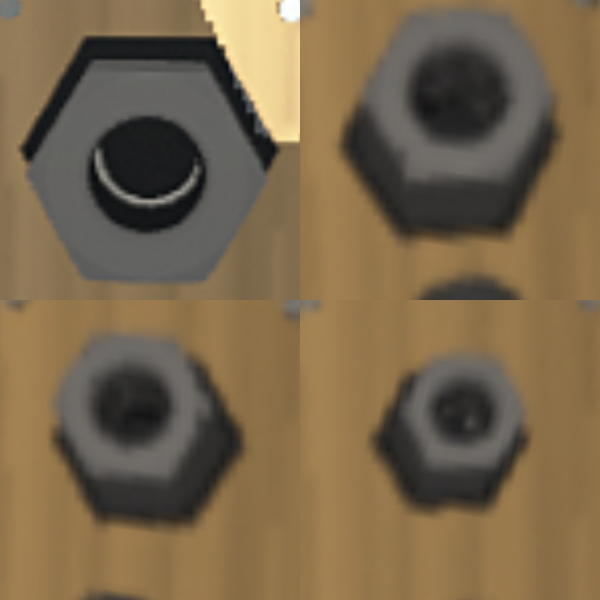

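All four nuts sit flat and centred on their outlines, the last within about 2 mm, and the gripper is clear. Handing in.

```bash
python3 -c "
from cell import arm
print(arm.sign_off())"
```

```text
the job is handed in; nothing more can be done
None
```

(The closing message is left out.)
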